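# Clear the goldsmith's offcut tray, saving the punch

### The arm

A 6-joint arm with a two-finger parallel gripper is mounted at the origin on the work surface. World frame = base frame: x ahead of the robot, y to its left, z up, the work surface at z = 0. Lengths are in m, angles in rad, forces in N, time in s.
With the tool pointing down it reaches from about 0.35 to 0.85 m from the base axis. Payload 8.1 kg.
Tool frame: the origin (TCP) lies midway between the tips of the shut fingers; the grasp point (between the pads) lies 19 mm behind it; z points along the fingers, y is the line along which they close (so a half turn about z gives the same grasp; the last joint's range is limited). The gripper opens to 93 mm and grips with 3 to 60 N. Pads are 15 mm wide; open, the fingers measure 128 mm over their backs; the gripper's body (75 mm by 188 mm) begins 65 mm behind the grasp point.
Start: joints at [1.261, 0.13, 1.488, -0, 1.523, -0.085], TCP at [0.134, 0.585, 0.219] pointing down, gripper open.
Joint ranges: [-2.96, 2.96], [-0.89, 2.26], [0.02, 2.5], [-1.34, 4.48], [0, 2.73], [-2.66, 2.66]. Speed limits (rad/s): [2.39, 2.39, 2.79, 3.14, 3.14, 3.14].

### API

Orientations are given as a unit quaternion [x, y, z, w].
In Python, from station import telemetry, cams, ticket gives the robot as it stands.
- The arm moves only by the tool play_rows, never from a script. Its argument "commands" is a list of rows, each an object with "linear": the shift along the tool's x, y, z in mm, a list of three; "rotation": the turn, a rotation vector about the tool's x, y, z in rad, a list of three; "claw": the finger opening in mm, from 0 to 93. A call has 1 to 10 rows; each row is the pose to reach, as a shift and turn from the pose commanded when the call began, along the tool's axes at that moment; what a row does not reach only later rows make up. A row lasts 1/8 s, in which the tool goes at most 62.5 mm and 10.7 degrees, less where a joint would pass 70% of its speed; a pose out of reach is approached as far as the arm can. A call with a gripper value outside its range is refused whole. The fingers move at their own pace and stop on an object; "squeeze" is the grip in N (left out, the last holds). Time passes only in rows, so rows that repeat a pose let the fingers close. It gives the time, the measured TCP pose, the force, the opening and the grip force at its end, in the units of the state.
- telemetry.read_state(): the state, without advancing time (a new reading comes with each control period).
- cams.get_image(name): name is "scene" or "top"; returns (picture, depth): 420x560x3 uint8, red, green, blue; 420x560 float32, m along the optical axis (not along the pixel's ray), 0 where there is no reading.
- cams.calibration(name): a dict with "camera_matrix" (3x3 intrinsics, pixels), "extrinsics" (4x4, takes a point from camera to world coordinates). Camera axes: x right, y down, z forward; pixel columns grow to the right and rows downward; lengths in m; the calibration is good to about 2 mm. A picture is of the moment at which its call begins. calibration takes no time and is no camera call.
- ticket.finish_job(): hands the job in; it is judged then, once.
The state is a dict: "clock": time; "joint_pos": joint angles; "joint_velocities": joint speeds; "effort": joint torques, N m; "tcp_pos": TCP position; "eef_rot": TCP orientation; "contact_force": force on the tool from outside, world axes, zero at the start; "torque": the same for the moment, N m; "gripper_width": finger opening in m; "finger_force": force on a finger pad.
Only numpy, scipy, OpenCV 4.12 (cv2) and the standard library are available. Lean on these libraries where they do the work, as an engineer would, in place of code of your own. Each camera call takes 0.05 s, during which the arm holds its last target. There are 200 camera calls.

### The job

A steel punch has been left among the brass offcuts in the tipping tray. First take the punch out, leaving the offcuts in the tray, and lay it flat in the shallow pine tool tray (lay it down, do not drop it); then tip the tray by its handle so that all four offcuts slide into the wooden catch box under its lip. Finally lower the tray fully back onto its stand without letting it slam down.

Things in the scene. Friction and masses are not known exactly. Their poses are not given: they have to be found in the camera images.
- punch: Steel punch, an 80 mm long bar of 16 x 16 mm square section with a stepped, narrower end (last 25 mm, at +x: 12 mm, then 8 mm wide), 0.13 kg. Lies flat near the middle of the tipping tray at any yaw. Origin: centre of its underside, x along its length, z up.
- offcut_a: Brass offcut, block 26 x 18 x 13 mm, lying in the tipping tray in one of four places towards its corners. Origin at the centre of its underside as it lies at the start.
- offcut_b: Brass offcut, L-shaped, about 24 x 22 mm, 12 mm thick, in another of the four places. Origin at the centre of its underside as it lies at the start.
- offcut_c: Brass offcut, round button, 25 mm across at the foot, 18 mm at the top, 14 mm high, in another of the four places. Origin at the centre of its underside as it lies at the start.
- offcut_d: Brass offcut, stepped block 22 x 20 mm, 6 and 14 mm high, in another of the four places. Origin at the centre of its underside as it lies at the start.
- stand: Wooden stand, fixed, that carries the tipping tray. Origin on the table below the middle of the tray's open lip; y runs from the lip to the tray's handle, x along the lip, z up.
- stand_hinge (a point): Middle of the hinge axis (along the stand's x), 80 mm above the table, 40 mm from the lip towards the handle and 10 mm below the tray's floor surface.
- tray (a joint): Hinge of the aluminium tipping tray: 0 = level on its stand, grows as the handle end is raised, stops at 1.1 rad. It falls back by its own weight when let go. The tray (0.45 kg) is 180 x 225 mm outside, floor 90 mm above the table when level, walls 5 mm thick and 24 mm high above the floor on three sides; the end towards the catch box (stand -y) is an open lip without a wall.
- tray_floor (a point): Point on the tray's floor surface, midway across, 110 mm from the lip and 110 mm from the inside of the handle-end wall. Turns with the tray: y towards the handle, z square to the floor.
- tray_handle (a point): Middle of the tray's handle: a round steel bar, 10 mm thick and 100 mm long, parallel to the hinge, 45 mm clear (to its axis) of the outside of the end wall, joined to it by an arm at each end; 100 mm above the table and 230 mm along y from the hinge axis when level (20 mm above it). Turns with the tray.
- bin: Wooden catch box, open, fixed, 210 (its x, along the lip) x 140 (its y) x 45 mm high, walls 7 mm. Stands under and in front of the tray's lip. Origin: centre of its underside.
- bin_in (a point): Centre of the catch box's inner floor.
- tool_tray: Shallow pine tool tray, open and empty, fixed, 140 (its x) x 180 (its y) x 28 mm high, walls 8 mm. Stands on the robot's right, nearer or farther; a pine block with a square steel plate on top stands in the other place. Origin: centre of its underside.
- tool_tray_in (a point): Centre of the pine tool tray's inner floor.

How it is judged:
By the outcome, as a careful person would: the job done as asked, in the order asked, and still so for the second after the job is handed in, with the robot touching nothing.
It also fails if it takes over 64 s, if anything falls off the work surface, if the arm or the gripper's body presses on something with over 40 N, if the wrist force passes 120 N, or if a joint passes its speed limit or range.

## Working session

There is one attempt and no reset: what is moved stays moved. The work goes in short steps, Python scripts to look and compute and a tool call to move; the robot and the scene stay as the last step left them, time stands still between calls to the robot, and variables do not carry over. Pictures are saved under pics/ and viewed, at most 10 in all, crops included, and the job is handed in when it is done.

Besides the shell and the picture viewer there is one more tool, called after "Emit:" as name(argument=value, ...), one argument or row to a line, values as JSON. play_rows: Moves the arm, as the interface text tells. Its arguments: {"type":"object","properties":{"commands":{"type":"array"},"squeeze":{"type":"number"}},"required":["commands"]}

```bash
mkdir -p pics; python3 - <<'E'
from station import telemetry, cams
import cv2, numpy as np
s=telemetry.read_state(); print({k:np.round(v,3).tolist() for k,v in s.items()})
for n in("scene","top"):
    p,d=cams.get_image(n); c=cams.calibration(n)
    cv2.imwrite(f"pics/{n}0.png",p[:,:,::-1]); np.save(f"{n}0.npy",d)
    print(n,np.round(c["camera_matrix"],1).tolist(),np.round(c["extrinsics"],3).tolist(),(d>0).mean())
E
```

```text
{'clock': 0.0, 'joint_pos': [1.261, 0.131, 1.489, -0.0, 1.523, -0.085], 'joint_velocities': [-0.0, -0.001, 0.001, 0.0, 0.0, 0.002], 'effort': [0.0, -55.983, -49.176, 0.077, 0.035, -0.0], 'tcp_pos': [0.134, 0.584, 0.218], 'eef_rot': [0.112, 0.994, -0.001, -0.0], 'contact_force': [-0.376, -0.329, -0.032], 'torque': [-0.003, -0.021, 0.028], 'finger_force': 0.0, 'gripper_width': 0.093}
scene [[484.3, 0.0, 278.7], [0.0, 484.3, 210.3], [0.0, 0.0, 1.0]] [[-0.358, 0.693, -0.626, 1.234], [0.934, 0.278, -0.227, 0.251], [0.017, -0.665, -0.746, 0.908], [0.0, 0.0, 0.0, 1.0]] 0.9961692176870748
top [[482.5, 0.0, 283.3], [0.0, 482.5, 204.9], [0.0, 0.0, 1.0]] [[0.002, -0.997, 0.081, 0.48], [-1.0, -0.002, 0.0, -0.008], [-0.0, -0.081, -0.997, 0.976], [0.0, 0.0, 0.0, 1.0]] 0.9959013605442177
```

View pics/scene0.png

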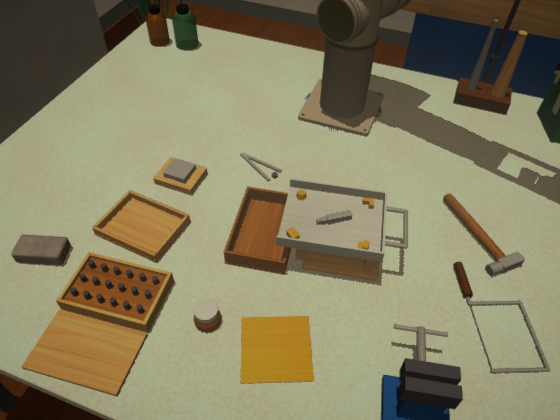

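View pics/top0.png

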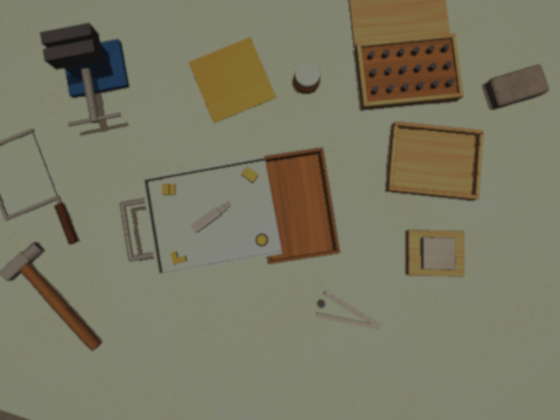

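The scene view shows the punch at (334,217) in the tray, the handle at (400,228), the catch box at (262,228) and the empty tool tray at (142,224). In the top view these are at (210,217), (135,230), (303,205) and (435,160). I'll enlarge both views around the tray.

```bash
python3 - <<'E'
import cv2
a=cv2.imread("pics/top0.png")[140:290,110:350]; b=cv2.imread("pics/scene0.png")[165:285,220:420]
cv2.imwrite("pics/top0c.png",cv2.resize(a,None,fx=3.3,fy=3.3,interpolation=2))
cv2.imwrite("pics/scene0c.png",cv2.resize(b,None,fx=4,fy=4,interpolation=2))
E
cat > h.py <<'E'
import numpy as np
from station import cams
def pt(n,u,v,d):
    c=cams.calibration(n);K=c["camera_matrix"];T=np.array(c["extrinsics"])
    z=np.asarray(d); return (T[:3,:3]@np.array([(u-K[0][2])/K[0][0]*z,(v-K[1][2])/K[1][1]*z,z])).T+T[:3,3]
def ray(n,u,v):
    o=np.array(cams.calibration(n)["extrinsics"])[:3,3]; r=pt(n,u,v,1.)-o; return o,r/np.linalg.norm(r)
def tri(a,b):
    (o1,r1),(o2,r2)=ray("top",*a),ray("scene",*b)
    A=np.array([r1,-r2]).T; t=np.linalg.lstsq(A,o2-o1,rcond=None)[0]
    p,q=o1+t[0]*r1,o2+t[1]*r2; return (p+q)/2,np.linalg.norm(p-q)
def atz(n,u,v,z):
    o,r=ray(n,u,v); return o+r*(z-o[2])/r[2]
E
```

```text
(no output)
```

View pics/top0c.png

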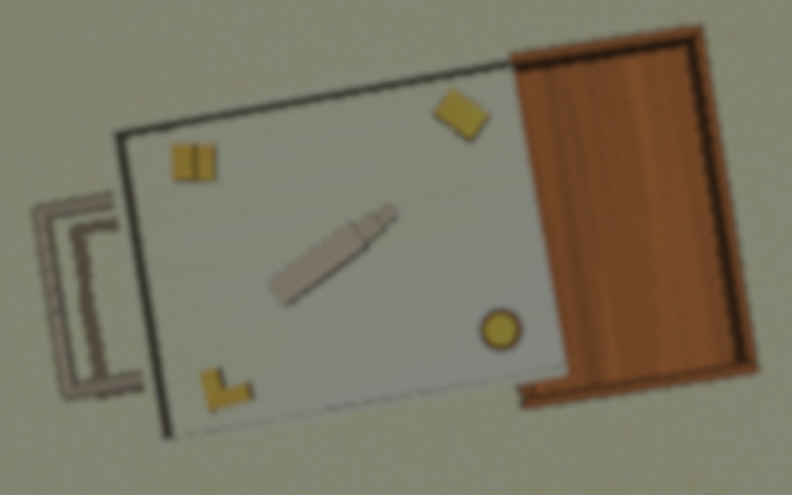

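View pics/scene0c.png

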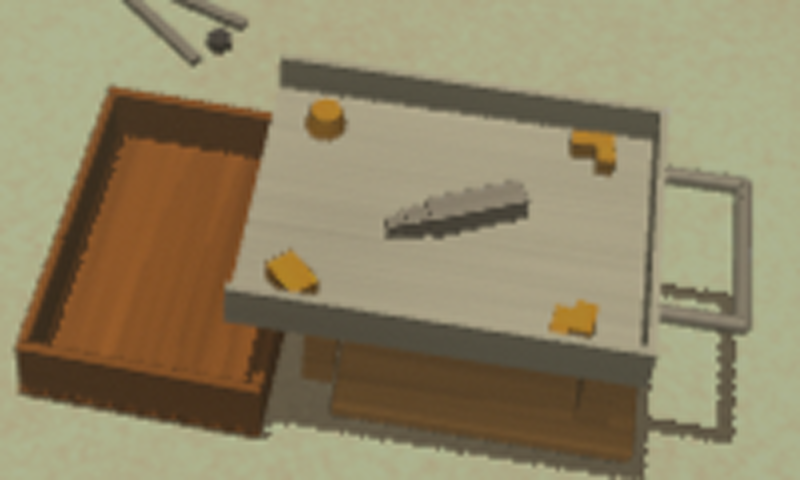

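Enlarged top crop: the punch's thick end is at about (279,295) and its tip at (392,211). The handle bar runs (41,207)–(68,395), and the lip corners are at (515,65) and (568,372). Scene crop: the thick end is at (524,189), the tip at (388,221), and the handle bar runs (742,180)–(741,326). The four offcuts lie near the corners, clear of the punch.

```bash
cat > m.py <<'E'
from h import *
np.set_printoptions(precision=4,suppress=True)
T=lambda u,v:((u+.5)/3.3-.5+110,(v+.5)/3.3-.5+140)
S=lambda u,v:((u+.5)/4-.5+220,(v+.5)/4-.5+165)
D={n:np.load(n+"0.npy") for n in("top","scene")}
def dd(n,u,v): return pt(n,u,v,np.median(D[n][int(round(v))-1:int(round(v))+2,int(round(u))-1:int(round(u))+2]))
for nm,a,b in [("thick",T(279,295),S(524,189)),("tip",T(392,211),S(388,221)),("hA",T(41,207),S(742,326)),("hB",T(68,395),S(742,180)),
  ("tt0",(393,124),(95,223)),("tt1",(482,128),(136,194)) ,("tt2",(478,198),(189,218)),("tt3",(388,194),(153,256))]:
    pass
    print(nm,*tri(a,b),"topd",dd("top",*a),"scd",dd("scene",*b))
print("punch mid top",dd("top",*T(322,264)))
print("tooltray floor",dd("top",435,160),dd("scene",142,224))
print("floor",dd("top",*T(250,220)),dd("top",*T(420,330)),dd("top",*T(450,200)))
print("steel plate block",dd("top",438,253))
for n,c in [("c",T(501,329)),("a",T(462,115)),("d",T(194,162)),("b",T(220,392))]: print(n,atz("top",*c,.104))
print("lip",atz("top",*T(515,66),.114),atz("top",*T(568,372),.09))
print("backwall",atz("top",*T(118,133),.114),atz("top",*T(168,437),.114))
print("bin",atz("top",*T(705,27),.045),atz("top",*T(757,370),.045))
p=D["top"]; 
E
python3 m.py
```

```text
thick [0.5056 0.1552 0.1044] 0.0038214313322718825 topd [0.5062 0.1534 0.1039] scd [0.4941 0.1555 0.0926]
tip [0.5526 0.0928 0.1011] 0.0007324998080551835 topd [0.5526 0.0923 0.1025] scd [0.5542 0.0935 0.1031]
hA [0.554  0.2875 0.1017] 0.0034439416932710233 topd [0.5543 0.2853 0.1029] scd [0.5554 0.289  0.1045]
hB [0.4513 0.2683 0.1026] 0.0012558421226494282 topd [0.4516 0.2673 0.1037] scd [0.4553 0.2688 0.1071]
tt0 [ 0.733  -0.2638  0.123 ] 0.13419327441836434 topd [ 0.7224 -0.229   0.0152] scd [ 0.6782 -0.4248  0.0012]
tt1 [ 0.6691 -0.3165  0.154 ] 0.06557524344657119 topd [ 0.7184 -0.4153 -0.0002] scd [ 0.577  -0.3668  0.0276]
tt2 [ 0.5609 -0.3173 -0.0075] 0.16509324608866374 topd [ 0.5737 -0.4022  0.0011] scd [ 0.5894 -0.2136  0.0151]
tt3 [ 0.6142 -0.288  -0.1513] 0.07567776952577564 topd [ 0.5817 -0.2203 -0.0015] scd [ 0.726  -0.2304  0.0245]
punch mid top [0.5231 0.1298 0.1062]
tooltray floor [ 0.6501 -0.3144  0.0084] [ 0.6439 -0.3126  0.009 ]
floor [0.5485 0.173  0.0895] [0.4874 0.0774 0.0899] [0.5599 0.0614 0.0904]
steel plate block [ 0.4631 -0.3071  0.0366]
c [0.488  0.0318 0.104 ]
a [0.6058 0.0541 0.104 ]
d [0.5793 0.2015 0.104 ]
b [0.4534 0.1846 0.104 ]
lip [0.6314 0.0246 0.114 ] [ 0.4645 -0.0048  0.09  ]
backwall [0.594  0.2408 0.114 ] [0.4296 0.2098 0.114 ]
bin [ 0.6672 -0.0852  0.045 ] [ 0.4651 -0.1146  0.045 ]
```

```bash
cat > g.py <<'E'
import sys
from h import *
from station import telemetry
from scipy.spatial.transform import Rotation as R
np.set_printoptions(precision=4,suppress=True)
def go(p,yaw,q=None):   # yaw of tool y axis in world, deg, tool down; relative to measured pose
    s=telemetry.read_state(); Rc=R.from_quat(s["eef_rot"])
    y=np.array([np.cos(np.radians(yaw)),np.sin(np.radians(yaw)),0]); z=np.array([0,0,-1.])
    Rt=R.from_matrix(np.array([np.cross(y,z),y,z]).T)
    print("t",round(s["clock"],2),"lin mm",np.round(1000*Rc.inv().apply(np.array(p)-s["tcp_pos"]),1),"rot",(Rc.inv()*Rt).as_rotvec())
if __name__=="__main__": go([float(a) for a in sys.argv[1:4]],float(sys.argv[4]))
E
python3 - <<'E'
from m import T
from h import *
a=atz("top",*T(279,295),.106);b=atz("top",*T(392,211),.106)
d=(b-a)/np.linalg.norm(b-a); print("\nP",a,b,np.linalg.norm(b-a),np.degrees(np.arctan2(d[1],d[0])),a+.032*d)
c=[atz("top",u,v,.028) for u,v in [(393,124),(482,128),(478,198),(388,194)]]; print("TT",np.mean(c,0),c)
E
python3 g.py .525 .128 .2 36.9
```

```text
thick [0.5056 0.1552 0.1044] 0.0038214313322718825 topd [0.5062 0.1534 0.1039] scd [0.4941 0.1555 0.0926]
tip [0.5526 0.0928 0.1011] 0.0007324998080551835 topd [0.5526 0.0923 0.1025] scd [0.5542 0.0935 0.1031]
hA [0.554  0.2875 0.1017] 0.0034439416932710233 topd [0.5543 0.2853 0.1029] scd [0.5554 0.289  0.1045]
hB [0.4513 0.2683 0.1026] 0.0012558421226494282 topd [0.4516 0.2673 0.1037] scd [0.4553 0.2688 0.1071]
tt0 [ 0.733  -0.2638  0.123 ] 0.13419327441836434 topd [ 0.7224 -0.229   0.0152] scd [ 0.6782 -0.4248  0.0012]
tt1 [ 0.6691 -0.3165  0.154 ] 0.06557524344657119 topd [ 0.7184 -0.4153 -0.0002] scd [ 0.577  -0.3668  0.0276]
tt2 [ 0.5609 -0.3173 -0.0075] 0.16509324608866374 topd [ 0.5737 -0.4022  0.0011] scd [ 0.5894 -0.2136  0.0151]
tt3 [ 0.6142 -0.288  -0.1513] 0.07567776952577564 topd [ 0.5817 -0.2203 -0.0015] scd [ 0.726  -0.2304  0.0245]
punch mid top [0.5231 0.1298 0.1062]
tooltray floor [ 0.6501 -0.3144  0.0084] [ 0.6439 -0.3126  0.009 ]
floor [0.5485 0.173  0.0895] [0.4874 0.0774 0.0899] [0.5599 0.0614 0.0904]
steel plate block [ 0.4631 -0.3071  0.0366]
c [0.488  0.0318 0.104 ]
a [0.6058 0.0541 0.104 ]
d [0.5793 0.2015 0.104 ]
b [0.4534 0.1846 0.104 ]
lip [0.6314 0.0246 0.114 ] [ 0.4645 -0.0048  0.09  ]
backwall [0.594  0.2408 0.114 ] [0.4296 0.2098 0.114 ]
bin [ 0.6672 -0.0852  0.045 ] [ 0.4651 -0.1146  0.045 ]

P [0.5062 0.153  0.106 ] [0.5523 0.0919 0.106 ] 0.07659297920850945 -52.948590061409405 [0.5254 0.1275 0.106 ]
TT [ 0.6451 -0.3087  0.028 ] [array([ 0.7192, -0.226 ,  0.028 ]), array([ 0.7115, -0.4035,  0.028 ]), array([ 0.5711, -0.3913,  0.028 ]), array([ 0.5786, -0.2139,  0.028 ])]
t 0.1 lin mm [-483.3 -357.7   18.2] rot [-0.0016  0.0004  0.702 ]
```

Emit:
play_rows(
  commands=[
    {"linear":[-48,-36,0],"rotation":[0,0,0.07],"claw":50},
    {"linear":[-97,-72,0],"rotation":[0,0,0.14],"claw":50},
    {"linear":[-145,-107,0],"rotation":[0,0,0.21],"claw":50},
    {"linear":[-193,-143,0],"rotation":[0,0,0.28],"claw":50},
    {"linear":[-242,-179,0],"rotation":[0,0,0.35],"claw":50},
    {"linear":[-290,-215,0],"rotation":[0,0,0.42],"claw":50},
    {"linear":[-338,-250,0],"rotation":[0,0,0.49],"claw":50},
    {"linear":[-387,-286,0],"rotation":[0,0,0.56],"claw":50},
    {"linear":[-435,-322,5],"rotation":[0,0,0.63],"claw":50},
    {"linear":[-483,-358,18],"rotation":[0,0,0.702],"claw":50},
  ],
  squeeze=25,
)

```text
clock: 1.35
tcp_pos: [0.5262, 0.1266, 0.201]
eef_rot: [0.448, 0.894, 0.0, 0.001]
contact_force: [1.1, 0.8, 0.9]
gripper_width: 0.0502
finger_force: 0.0
```

```bash
python3 g.py .525 .128 .093 36.9
```

```text
t 1.35 lin mm [  1.9  -0.2 108. ] rot [ 0.0013  0.0005 -0.0025]
```

Emit:
play_rows(
  commands=[
    {"linear":[2,0,30],"rotation":[0,0,0],"claw":50},
    {"linear":[2,0,60],"rotation":[0,0,0],"claw":50},
    {"linear":[2,0,85],"rotation":[0,0,0],"claw":50},
    {"linear":[2,0,97],"rotation":[0,0,0],"claw":50},
    {"linear":[2,0,103],"rotation":[0,0,0],"claw":50},
    {"linear":[2,0,107],"rotation":[0,0,0],"claw":50},
    {"linear":[2,0,107],"rotation":[0,0,0],"claw":50},
  ],
)

```text
clock: 2.22
tcp_pos: [0.524, 0.13, 0.0942]
eef_rot: [0.447, 0.895, 0.0, 0.0]
contact_force: [-0.5, -0.6, 0.4]
gripper_width: 0.0502
finger_force: 0.0
```

Emit:
play_rows(
  commands=[
    {"linear":[0,0,0],"rotation":[0,0,0],"claw":30},
    {"linear":[0,0,0],"rotation":[0,0,0],"claw":20},
    {"linear":[0,0,0],"rotation":[0,0,0],"claw":10},
    {"linear":[0,0,0],"rotation":[0,0,0],"claw":5},
    {"linear":[0,0,0],"rotation":[0,0,0],"claw":5},
    {"linear":[0,0,0],"rotation":[0,0,0],"claw":5},
  ],
)

```text
clock: 2.98
tcp_pos: [0.5238, 0.1299, 0.0938]
eef_rot: [0.447, 0.895, 0.0, 0.0]
contact_force: [-0.2, 1.2, 0.4]
gripper_width: 0.0159
finger_force: 25.0
```

Emit:
play_rows(
  commands=[
    {"linear":[0,0,-8],"rotation":[0,0,0],"claw":5},
    {"linear":[0,0,-25],"rotation":[0,0,0],"claw":5},
    {"linear":[0,0,-50],"rotation":[0,0,0],"claw":5},
    {"linear":[0,0,-75],"rotation":[0,0,0],"claw":5},
    {"linear":[0,0,-90],"rotation":[0,0,0],"claw":5},
    {"linear":[0,0,-95],"rotation":[0,0,0],"claw":5},
  ],
)

```text
clock: 3.72
tcp_pos: [0.5242, 0.1299, 0.1902]
eef_rot: [0.447, 0.895, 0.001, 0.001]
contact_force: [-0.3, -0.1, -1.2]
gripper_width: 0.0157
finger_force: 25.0
```

```bash
python3 g.py .645 -.305 .15 -3; python3 - <<'E'
from station import cams
import cv2,numpy as np
p,d=cams.get_image("scene"); cv2.imwrite("pics/s1.png",cv2.resize(p[60:300,80:440,::-1],None,fx=2.2,fy=2.2,interpolation=2))
E
```

```text
t 3.73 lin mm [-420.3 -164.6   40.3] rot [0.0021 0.0004 0.6964]
```

View pics/s1.png

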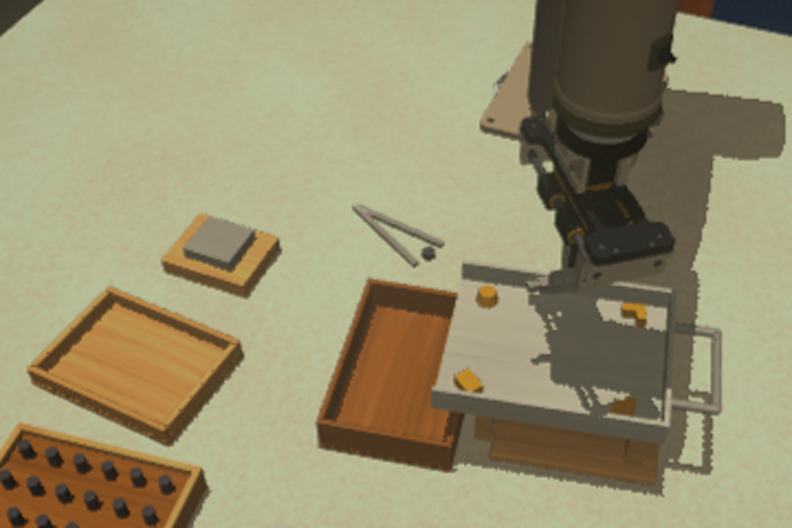

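The punch is in the fingers at about (560,283). All four offcuts are still in the tray, at (487,295), (468,381), (634,311) and (625,405), and the tool tray at (135,365) is empty.

Emit:
play_rows(
  commands=[
    {"linear":[-30,-12,0],"rotation":[0,0,0.05],"claw":5},
    {"linear":[-80,-31,0],"rotation":[0,0,0.13],"claw":5},
    {"linear":[-130,-51,0],"rotation":[0,0,0.21],"claw":5},
    {"linear":[-180,-70,0],"rotation":[0,0,0.3],"claw":5},
    {"linear":[-230,-90,0],"rotation":[0,0,0.38],"claw":5},
    {"linear":[-280,-110,0],"rotation":[0,0,0.46],"claw":5},
    {"linear":[-330,-129,10],"rotation":[0,0,0.55],"claw":5},
    {"linear":[-375,-147,20],"rotation":[0,0,0.62],"claw":5},
    {"linear":[-408,-160,35],"rotation":[0,0,0.68],"claw":5},
    {"linear":[-420,-165,45],"rotation":[0,0,0.7],"claw":5},
  ],
)

```text
clock: 5.03
tcp_pos: [0.6427, -0.3068, 0.1407]
eef_rot: [0.728, 0.686, -0.001, -0.002]
contact_force: [-0.1, 0.2, -2.0]
gripper_width: 0.0157
finger_force: 25.0
```

```bash
python3 g.py .645 -.305 .0125 -3; python3 - <<'E'
from h import *
import cv2
p,d=cams.get_image("scene"); cv2.imwrite("pics/s2.png",cv2.resize(p[100:300,30:290,::-1],None,fx=3,fy=3,interpolation=2)); np.save("s2.npy",d)
E
```

```text
t 5.03 lin mm [  1.7   2.6 128.2] rot [-0.0031 -0.0012 -0.0066]
```

View pics/s2.png

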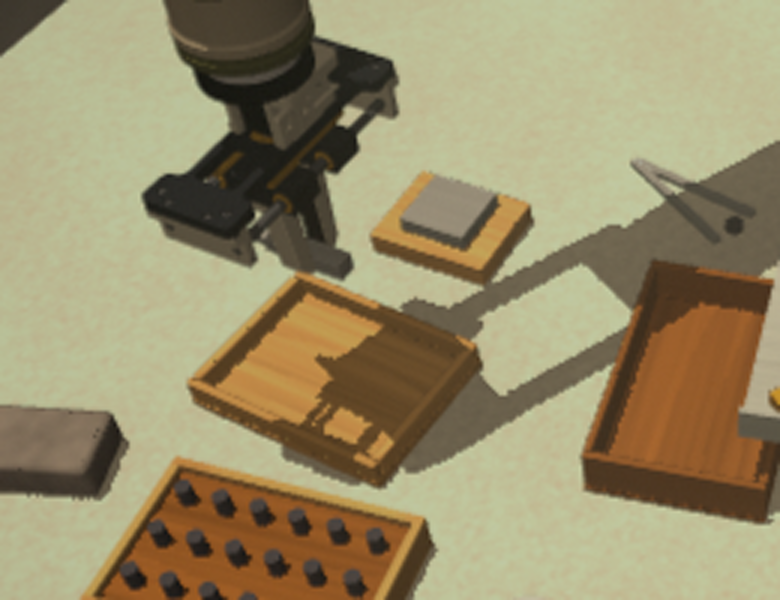

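The punch is held level over the tool tray, with its thick end at about (340,265) in the crop. The tray's inside is clear below. I'll lower it now, slowly at the end.

Emit:
play_rows(
  commands=[
    {"linear":[2,2,20],"rotation":[0,0,0],"claw":5},
    {"linear":[2,2,50],"rotation":[0,0,0],"claw":5},
    {"linear":[2,2,80],"rotation":[0,0,0],"claw":5},
    {"linear":[2,2,103],"rotation":[0,0,0],"claw":5},
    {"linear":[2,2,114],"rotation":[0,0,0],"claw":5},
    {"linear":[2,2,119],"rotation":[0,0,0],"claw":5},
    {"linear":[2,2,122],"rotation":[0,0,0],"claw":5},
    {"linear":[2,2,124],"rotation":[0,0,0],"claw":5},
    {"linear":[2,2,125],"rotation":[0,0,0],"claw":5},
    {"linear":[2,2,125],"rotation":[0,0,0],"claw":5},
  ],
)

```text
clock: 6.32
tcp_pos: [0.646, -0.3033, 0.0189]
eef_rot: [0.727, 0.687, 0.0, 0.0]
contact_force: [0.2, -0.6, -1.3]
gripper_width: 0.016
finger_force: 25.0
```

Emit:
play_rows(
  commands=[
    {"linear":[0,0,1],"rotation":[0,0,0],"claw":5},
    {"linear":[0,0,1.5],"rotation":[0,0,0],"claw":5},
    {"linear":[0,0,2],"rotation":[0,0,0],"claw":5},
  ],
)

```text
clock: 6.7
tcp_pos: [0.6459, -0.3032, 0.0166]
eef_rot: [0.727, 0.687, -0.0, -0.0]
contact_force: [-0.4, 0.3, -1.2]
gripper_width: 0.0159
finger_force: 25.0
```

Emit:
play_rows(
  commands=[
    {"linear":[0,0,1],"rotation":[0,0,0],"claw":5},
    {"linear":[0,0,2],"rotation":[0,0,0],"claw":5},
    {"linear":[0,0,2.5],"rotation":[0,0,0],"claw":5},
    {"linear":[0,0,2.5],"rotation":[0,0,0],"claw":5},
  ],
)

```text
clock: 7.2
tcp_pos: [0.6458, -0.3032, 0.014]
eef_rot: [0.727, 0.687, -0.0, -0.0]
contact_force: [0.3, -0.5, -1.0]
gripper_width: 0.016
finger_force: 25.0
```

Emit:
play_rows(
  commands=[
    {"linear":[0,0,0.5],"rotation":[0,0,0],"claw":5},
    {"linear":[0,0,1],"rotation":[0,0,0],"claw":5},
    {"linear":[0,0,1],"rotation":[0,0,0],"claw":5},
  ],
)

```text
clock: 7.58
tcp_pos: [0.6459, -0.3032, 0.0131]
eef_rot: [0.727, 0.687, -0.0, -0.0]
contact_force: [-0.2, 0.3, -1.8]
gripper_width: 0.016
finger_force: 25.0
```

Emit:
play_rows(
  commands=[
    {"linear":[0,0,0.5],"rotation":[0,0,0],"claw":5},
    {"linear":[0,0,1],"rotation":[0,0,0],"claw":5},
    {"linear":[0,0,1],"rotation":[0,0,0],"claw":5},
  ],
)

```text
clock: 7.95
tcp_pos: [0.6458, -0.3032, 0.012]
eef_rot: [0.727, 0.687, -0.0, -0.0]
contact_force: [0.5, -0.7, -2.0]
gripper_width: 0.0158
finger_force: 25.0
```

Emit:
play_rows(
  commands=[
    {"linear":[0,0,0.5],"rotation":[0,0,0],"claw":5},
    {"linear":[0,0,1],"rotation":[0,0,0],"claw":5},
    {"linear":[0,0,1],"rotation":[0,0,0],"claw":5},
  ],
)

```text
clock: 8.32
tcp_pos: [0.6459, -0.3032, 0.0119]
eef_rot: [0.727, 0.687, -0.0, 0.0]
contact_force: [-3.4, 1.9, 4.7]
gripper_width: 0.0159
finger_force: 25.0
```

The upward force shows the punch is on the tray floor. I'll release it.

Emit:
play_rows(
  commands=[
    {"linear":[0,0,-0.3],"rotation":[0,0,0],"claw":20},
    {"linear":[0,0,-0.3],"rotation":[0,0,0],"claw":30},
    {"linear":[0,0,-0.3],"rotation":[0,0,0],"claw":40},
    {"linear":[0,0,-0.3],"rotation":[0,0,0],"claw":40},
    {"linear":[0,0,-20],"rotation":[0,0,0],"claw":40},
    {"linear":[0,0,-60],"rotation":[0,0,0],"claw":40},
    {"linear":[0,0,-110],"rotation":[0,0,0],"claw":40},
    {"linear":[0,0,-160],"rotation":[0,0,0],"claw":40},
    {"linear":[0,0,-190],"rotation":[0,0,0],"claw":40},
  ],
)

```text
clock: 9.45
tcp_pos: [0.6472, -0.3039, 0.2072]
eef_rot: [0.727, 0.687, 0.001, 0.003]
contact_force: [0.8, -0.3, -0.5]
gripper_width: 0.0402
finger_force: 0.0
```

```bash
python3 g.py .503 .278 .2 -79.4;python3 g.py .503 .278 .2 100.6; python3 -c "
from station import telemetry as t;import numpy as np
print(np.round(t.read_state()['joint_pos'],3))"
```

```text
t 9.45 lin mm [ 572.9 -176.6    4.7] rot [ 0.0066 -0.0015  1.3298]
t 9.45 lin mm [ 572.9 -176.6    4.7] rot [ 0.0016  0.007  -1.8118]
[-0.511  0.442  1.138  0.     1.555 -0.455]
```

```bash
python3 - <<'E'
from h import *
import cv2
np.set_printoptions(precision=4,suppress=True)
v,u=np.mgrid[0:420,0:560]
for n in("top","scene"):
    d=np.load(n+"0.npy"); P=pt(n,u.ravel(),v.ravel(),d.ravel())
    ys=np.array([-.185,.983]); xs=np.array([.983,.185]); o=np.array([.5035,.276])
    q=P[:,:2]-o; a=q@xs; b=q@ys
    m=(abs(a)<.035)&(abs(b)<.02)&(P[:,2]>.09)&(P[:,2]<.12)
    print(n,m.sum(),P[m].mean(0),"off y",b[m].mean(),b[m].min(),b[m].max(),"slope",np.polyfit(a[m],b[m],1))
    p,d=cams.get_image(n)
    if n=="scene": cv2.imwrite("pics/s3.png",cv2.resize(p[150:300,60:300,::-1],None,fx=3,fy=3,interpolation=2))
E
```

```text
top 223 [0.5034 0.2761 0.103 ] off y 8.037352675755274e-05 -0.004346433585857671 0.006580483612515799 slope [0.0015 0.0001]
scene 119 [0.5032 0.2784 0.1048] off y 0.0024563624609239324 -0.002156646019722501 0.007460610256932146 slope [0.0119 0.0025]
```

View pics/s3.png

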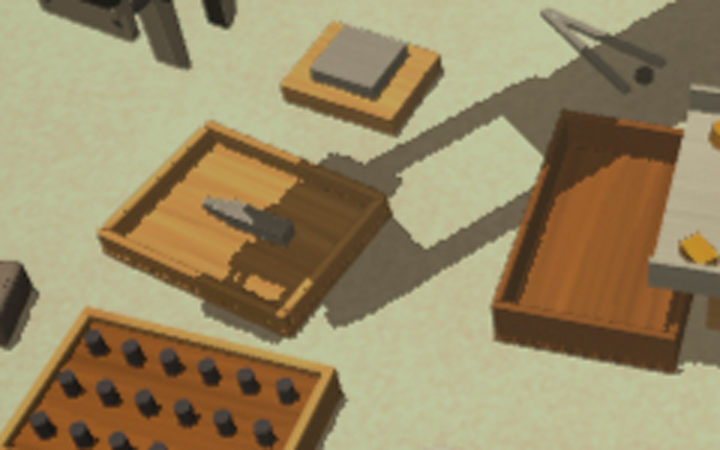

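The punch lies flat in the middle of the tool tray, at (205–290, 205–235) in the crop. The two views put the handle axis at (0.503, 0.277), with the bar's top at 0.103–0.105. Next I'll move over the handle.

Emit:
play_rows(
  commands=[
    {"linear":[40,-12,0],"rotation":[0,0,-0.15],"claw":32},
    {"linear":[92,-28,0],"rotation":[0,0,-0.31],"claw":32},
    {"linear":[145,-45,0],"rotation":[0,0,-0.47],"claw":32},
    {"linear":[198,-61,0],"rotation":[0,0,-0.63],"claw":32},
    {"linear":[250,-77,0],"rotation":[0,0,-0.79],"claw":32},
    {"linear":[303,-93,0],"rotation":[0,0,-0.95],"claw":32},
    {"linear":[355,-109,0],"rotation":[0,0,-1.11],"claw":32},
    {"linear":[408,-126,0],"rotation":[0,0,-1.27],"claw":32},
    {"linear":[460,-142,0],"rotation":[0,0,-1.43],"claw":32},
    {"linear":[505,-155,0],"rotation":[0,0,-1.59],"claw":32},
  ],
)

```text
clock: 10.8
tcp_pos: [0.5182, 0.2115, 0.2008]
eef_rot: [0.015, 1.0, -0.0, -0.0]
contact_force: [-0.5, -0.5, 0.2]
gripper_width: 0.0319
finger_force: 0.0
```

```bash
python3 g.py .503 .277 .16 100.6
```

```text
t 10.8 lin mm [17.2 65.  40.8] rot [-0.     -0.0005 -0.2159]
```

Emit:
play_rows(
  commands=[
    {"linear":[8,30,5],"rotation":[0,0,-0.1],"claw":32},
    {"linear":[17,65,20],"rotation":[0,0,-0.216],"claw":32},
    {"linear":[17,65,38],"rotation":[0,0,-0.216],"claw":32},
    {"linear":[17,65,41],"rotation":[0,0,-0.216],"claw":32},
    {"linear":[17,65,41],"rotation":[0,0,-0.216],"claw":32},
  ],
)

```text
clock: 11.42
tcp_pos: [0.5049, 0.2742, 0.1599]
eef_rot: [-0.089, 0.996, -0.0, -0.0]
contact_force: [-0.5, -0.8, -0.6]
gripper_width: 0.0316
finger_force: 0.0
```

```bash
python3 g.py .503 .277 .081 100.6
```

```text
t 11.43 lin mm [ 1.3  3.1 78.9] rot [-0.0004 -0.0008 -0.0077]
```

Emit:
play_rows(
  commands=[
    {"linear":[1,3,15],"rotation":[0,0,-0.008],"claw":32},
    {"linear":[1,3,35],"rotation":[0,0,-0.008],"claw":32},
    {"linear":[1,3,50],"rotation":[0,0,-0.008],"claw":32},
    {"linear":[1,3,62],"rotation":[0,0,-0.008],"claw":32},
    {"linear":[1,3,72],"rotation":[0,0,-0.008],"claw":32},
    {"linear":[1,3,79],"rotation":[0,0,-0.008],"claw":32},
    {"linear":[1,3,79],"rotation":[0,0,-0.008],"claw":32},
  ],
)

```text
clock: 12.3
tcp_pos: [0.503, 0.2779, 0.0806]
eef_rot: [-0.093, 0.996, -0.0, -0.0]
contact_force: [0.6, 0.9, -0.8]
gripper_width: 0.0322
finger_force: 0.0
```

Emit:
play_rows(
  commands=[
    {"linear":[0,0,0],"rotation":[0,0,0],"claw":22},
    {"linear":[0,0,0],"rotation":[0,0,0],"claw":15},
    {"linear":[0,0,0],"rotation":[0,0,0],"claw":10},
    {"linear":[0,0,0],"rotation":[0,0,0],"claw":5},
    {"linear":[0,0,0],"rotation":[0,0,0],"claw":2},
    {"linear":[0,0,0],"rotation":[0,0,0],"claw":2},
  ],
)

```text
clock: 13.05
tcp_pos: [0.5036, 0.2778, 0.0815]
eef_rot: [-0.093, 0.996, -0.0, 0.0]
contact_force: [-0.0, -3.7, 4.0]
gripper_width: 0.0091
finger_force: 25.0
```

```bash
cat > arc.py <<'E'
from h import *
from station import telemetry
from scipy.spatial.transform import Rotation as R
import sys
s=telemetry.read_state(); Rc=R.from_quat(s["eef_rot"]); Y=np.array([-.184,.983,0])
f=lambda t:.2309*(np.cos(t+.0867)*Y+np.sin(t+.0867)*np.array([0,0,1]))
t0=float(sys.argv[1])
print(s["clock"],s["tcp_pos"],s["gripper_width"])
for t in map(float,sys.argv[2:]): print(t,np.round(1000*Rc.inv().apply(f(t)-f(t0)),1))
E
python3 arc.py 0 .05 .1 .15 .2 .25 .3 .35 .4 .45 .5
```

```text
13.05 [0.50360115 0.27775328 0.08146052] 0.00913092969346059
0.05 [ -0.   -1.3 -11.5]
0.1 [ -0.   -3.2 -22.9]
0.15 [ -0.   -5.6 -34.1]
0.2 [ -0.   -8.6 -45.3]
0.25 [ -0.  -12.1 -56.3]
0.3 [  0.  -16.2 -67.1]
0.35 [  0.  -20.8 -77.7]
0.4 [  0. -26. -88.]
0.45 [  0.  -31.6 -98.1]
0.5 [   0.   -37.8 -107.8]
```

Emit:
play_rows(
  commands=[
    {"linear":[0,-0.5,-4],"rotation":[0,0,0],"claw":2},
    {"linear":[0,-1.3,-11.5],"rotation":[0,0,0],"claw":2},
    {"linear":[0,-2.2,-17.5],"rotation":[0,0,0],"claw":2},
    {"linear":[0,-3.2,-23],"rotation":[0,0,0],"claw":2},
    {"linear":[0,-5.6,-34],"rotation":[0,0,0],"claw":2},
    {"linear":[0,-8.6,-45],"rotation":[0,0,0],"claw":2},
    {"linear":[0,-10.3,-51],"rotation":[0,0,0],"claw":2},
    {"linear":[0,-12.1,-56],"rotation":[0,0,0],"claw":2},
    {"linear":[0,-14.1,-62],"rotation":[0,0,0],"claw":2},
    {"linear":[0,-16.2,-67],"rotation":[0,0,0],"claw":2},
  ],
)

```text
clock: 14.3
tcp_pos: [0.5063, 0.2623, 0.1485]
eef_rot: [-0.094, 0.996, 0.0, 0.0]
contact_force: [4.4, 1.9, -3.8]
gripper_width: 0.0093
finger_force: 25.0
```

```bash
python3 arc.py 0.3 .325 .35 .375 .4 .425 .45 .475 .5 .525 .55
python3 - <<'E'
from h import *
import cv2
p,d=cams.get_image("scene"); cv2.imwrite("pics/s4.png",cv2.resize(p[130:290,200:430,::-1],None,fx=3,fy=3,interpolation=2))
E
```

```text
14.3 [0.50628709 0.26229373 0.14848442] 0.009318946413781316
0.325 [ 0.  -2.2 -5.3]
0.35 [  0.   -4.6 -10.6]
0.375 [  0.   -7.1 -15.8]
0.4 [  0.   -9.8 -20.9]
0.425 [  0.  -12.5 -26. ]
0.45 [  0.  -15.4 -31. ]
0.475 [  0.  -18.4 -35.9]
0.5 [  0.  -21.5 -40.8]
0.525 [  0.1 -24.8 -45.5]
0.55 [  0.1 -28.2 -50.2]
```

View pics/s4.png

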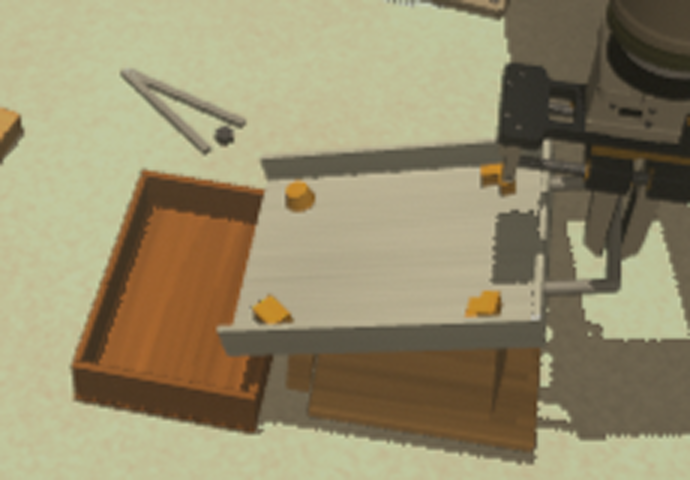

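The tray is following and is about 0.3 rad up. The offcuts, at (298,195), (271,310), (497,178) and (484,303), have not slid yet. I'll keep raising it slowly.

Emit:
play_rows(
  commands=[
    {"linear":[0,-2.2,-5.3],"rotation":[0,0,0],"claw":2},
    {"linear":[0,-4.6,-10.6],"rotation":[0,0,0],"claw":2},
    {"linear":[0,-7.1,-15.8],"rotation":[0,0,0],"claw":2},
    {"linear":[0,-9.8,-20.9],"rotation":[0,0,0],"claw":2},
    {"linear":[0,-12.5,-26],"rotation":[0,0,0],"claw":2},
    {"linear":[0,-15.4,-31],"rotation":[0,0,0],"claw":2},
    {"linear":[0,-18.4,-35.9],"rotation":[0,0,0],"claw":2},
    {"linear":[0,-21.5,-40.8],"rotation":[0,0,0],"claw":2},
    {"linear":[0,-24.8,-45.5],"rotation":[0,0,0],"claw":2},
    {"linear":[0,-28.2,-50.2],"rotation":[0,0,0],"claw":2},
  ],
)

```text
clock: 15.6
tcp_pos: [0.5113, 0.2354, 0.1993]
eef_rot: [-0.094, 0.996, 0.001, 0.0]
contact_force: [1.0, 5.9, -0.4]
gripper_width: 0.0089
finger_force: 25.0
```

```bash
python3 arc.py 0.55 .575 .6 .625 .65 .675 .7 .725 .75 .775 .8
cat > br.py <<'E'
from h import *
import cv2
p,d=cams.get_image("scene"); h=cv2.cvtColor(p,cv2.COLOR_RGB2HSV)
m=((h[...,0]>15)&(h[...,0]<26)&(h[...,1]>190)&(h[...,2]>90)).astype(np.uint8); m[:, :225]=0; m[280:]=0; m[:150]=0; m[:,420:]=0
n,_,st,c=cv2.connectedComponentsWithStats(m)
for i in range(1,n):
    if st[i,4]>6:
        u,v=c[i]; print(st[i,4],np.round(c[i]),np.round(pt("scene",u,v,d[int(v),int(u)]),3))
E
python3 br.py
```

```text
15.6 [0.51134726 0.23535265 0.19930132] 0.008949919920447793
0.575 [ 0.  -3.5 -4.6]
0.6 [ 0.  -7.1 -9.1]
0.625 [  0.  -10.8 -13.5]
0.65 [  0.  -14.6 -17.9]
0.675 [  0.  -18.5 -22.1]
0.7 [  0.1 -22.6 -26.2]
0.725 [  0.1 -26.7 -30.3]
0.75 [  0.1 -30.9 -34.2]
0.775 [  0.1 -35.2 -38. ]
0.8 [  0.1 -39.7 -41.7]
36 [360. 176.] [0.459 0.156 0.175]
15 [297. 194.] [0.489 0.025 0.096]
38 [354. 219.] [0.584 0.177 0.174]
43 [288. 234.] [0.61  0.048 0.097]
```

Emit:
play_rows(
  commands=[
    {"linear":[0,-3.5,-4.6],"rotation":[0,0,0],"claw":2},
    {"linear":[0,-7.1,-9.1],"rotation":[0,0,0],"claw":2},
    {"linear":[0,-10.8,-13.5],"rotation":[0,0,0],"claw":2},
    {"linear":[0,-14.6,-17.9],"rotation":[0,0,0],"claw":2},
    {"linear":[0,-18.5,-22.1],"rotation":[0,0,0],"claw":2},
    {"linear":[0,-22.6,-26.2],"rotation":[0,0,0],"claw":2},
    {"linear":[0,-26.7,-30.3],"rotation":[0,0,0],"claw":2},
    {"linear":[0,-30.9,-34.2],"rotation":[0,0,0],"claw":2},
    {"linear":[0,-35.2,-38],"rotation":[0,0,0],"claw":2},
    {"linear":[0,-39.7,-41.7],"rotation":[0,0,0],"claw":2},
  ],
)

```text
clock: 16.9
tcp_pos: [0.5185, 0.1972, 0.2419]
eef_rot: [-0.094, 0.996, 0.002, 0.0]
contact_force: [-3.8, 9.8, 6.3]
gripper_width: 0.0088
finger_force: 25.0
```

```bash
python3 arc.py 0.8 .825 .85 .875 .9 .925 .95 .975 1.0 1.02; python3 br.py
```

```text
16.9 [0.51851308 0.19719782 0.24191161] 0.008750341371369087
0.825 [ 0.  -4.5 -3.6]
0.85 [ 0.  -9.1 -7.1]
0.875 [  0.  -13.8 -10.5]
0.9 [  0.1 -18.6 -13.7]
0.925 [  0.1 -23.4 -16.9]
0.95 [  0.1 -28.3 -19.9]
0.975 [  0.1 -33.3 -22.8]
1.0 [  0.1 -38.4 -25.5]
1.02 [  0.1 -42.5 -27.7]
62 [262. 212.] [ 0.513 -0.054  0.023]
47 [274. 211.] [ 0.496 -0.029  0.02 ]
65 [256. 241.] [ 0.601 -0.031  0.025]
49 [261. 253.] [ 0.625 -0.01   0.018]
```

All four offcuts are in the catch box, at z ≈ 0.02 and y ≈ −0.01 to −0.05. I'll lower the tray along the same arc.

Emit:
play_rows(
  commands=[
    {"linear":[0,4.5,3.7],"rotation":[0,0,0],"claw":2},
    {"linear":[0,8.8,7.5],"rotation":[0,0,0],"claw":2},
    {"linear":[0,13,11.4],"rotation":[0,0,0],"claw":2},
    {"linear":[0,17.1,15.5],"rotation":[0,0,0],"claw":2},
    {"linear":[0,21.2,19.6],"rotation":[0,0,0],"claw":2},
    {"linear":[0,25.1,23.8],"rotation":[0,0,0],"claw":2},
    {"linear":[0,28.9,28.2],"rotation":[0,0,0],"claw":2},
    {"linear":[0,32.6,32.6],"rotation":[0,0,0],"claw":2},
    {"linear":[0,36.2,37.1],"rotation":[0,0,0],"claw":2},
    {"linear":[0,39.7,41.7],"rotation":[0,0,0],"claw":2},
  ],
)

```text
clock: 18.2
tcp_pos: [0.5114, 0.2355, 0.1995]
eef_rot: [-0.094, 0.996, 0.001, 0.0]
contact_force: [0.2, 5.0, 3.0]
gripper_width: 0.0092
finger_force: 25.0
```

Emit:
play_rows(
  commands=[
    {"linear":[0,3.4,4.7],"rotation":[0,0,0],"claw":2},
    {"linear":[0,6.7,9.4],"rotation":[0,0,0],"claw":2},
    {"linear":[0,9.8,14.3],"rotation":[0,0,0],"claw":2},
    {"linear":[0,12.8,19.2],"rotation":[0,0,0],"claw":2},
    {"linear":[0,15.7,24.2],"rotation":[0,0,0],"claw":2},
    {"linear":[0,18.4,29.3],"rotation":[0,0,0],"claw":2},
    {"linear":[0,21.1,34.4],"rotation":[0,0,0],"claw":2},
    {"linear":[0,23.6,39.6],"rotation":[0,0,0],"claw":2},
    {"linear":[0,26,44.9],"rotation":[0,0,0],"claw":2},
    {"linear":[0,28.2,50.2],"rotation":[0,0,0],"claw":2},
  ],
)

```text
clock: 19.45
tcp_pos: [0.5064, 0.2625, 0.1483]
eef_rot: [-0.094, 0.996, 0.0, 0.0]
contact_force: [1.6, 5.1, 1.0]
gripper_width: 0.009
finger_force: 25.0
```

Emit:
play_rows(
  commands=[
    {"linear":[0,2.1,5],"rotation":[0,0,0],"claw":2},
    {"linear":[0,4.1,10.8],"rotation":[0,0,0],"claw":2},
    {"linear":[0,5.9,16.3],"rotation":[0,0,0],"claw":2},
    {"linear":[0,7.6,21.8],"rotation":[0,0,0],"claw":2},
    {"linear":[0,9.2,27.2],"rotation":[0,0,0],"claw":2},
    {"linear":[0,10.6,33],"rotation":[0,0,0],"claw":2},
    {"linear":[0,11.9,38.5],"rotation":[0,0,0],"claw":2},
    {"linear":[0,13,44],"rotation":[0,0,0],"claw":2},
    {"linear":[0,13.6,47.5],"rotation":[0,0,0],"claw":2},
    {"linear":[0,14,49.5],"rotation":[0,0,0],"claw":2},
  ],
)

```text
clock: 20.7
tcp_pos: [0.5039, 0.2757, 0.0982]
eef_rot: [-0.093, 0.996, -0.0, 0.0]
contact_force: [3.3, 2.9, -0.8]
gripper_width: 0.009
finger_force: 25.0
```

```bash
python3 g.py .5036 .2778 .081 100.6; python3 -c "
from station import telemetry as t;print(t.read_state()['contact_force'])"
```

```text
t 20.7 lin mm [-0.1  2.1 17.2] rot [-0.0004  0.0002  0.0021]
[ 3.32505217  2.87460545 -0.83166261]
```

Emit:
play_rows(
  commands=[
    {"linear":[0,0.6,4],"rotation":[0,0,0],"claw":2},
    {"linear":[0,1.1,8],"rotation":[0,0,0],"claw":2},
    {"linear":[0,1.5,11],"rotation":[0,0,0],"claw":2},
    {"linear":[0,1.8,13],"rotation":[0,0,0],"claw":2},
    {"linear":[0,2,14.5],"rotation":[0,0,0],"claw":2},
    {"linear":[0,2.1,15.5],"rotation":[0,0,0],"claw":2},
    {"linear":[0,2.1,16],"rotation":[0,0,0],"claw":2},
    {"linear":[0,2.1,16.5],"rotation":[0,0,0],"claw":2},
    {"linear":[0,2.1,16.5],"rotation":[0,0,0],"claw":2},
  ],
)

```text
clock: 21.82
tcp_pos: [0.5035, 0.2777, 0.082]
eef_rot: [-0.093, 0.996, -0.0, 0.0]
contact_force: [4.3, 1.2, -1.8]
gripper_width: 0.0092
finger_force: 25.0
```

Emit:
play_rows(
  commands=[
    {"linear":[0,0,0.4],"rotation":[0,0,0],"claw":2},
    {"linear":[0,0,0.8],"rotation":[0,0,0],"claw":2},
    {"linear":[0,0,0.8],"rotation":[0,0,0],"claw":2},
  ],
)

```text
clock: 22.2
tcp_pos: [0.5035, 0.2777, 0.0819]
eef_rot: [-0.093, 0.996, -0.0, 0.0]
contact_force: [2.2, -1.1, 5.0]
gripper_width: 0.0091
finger_force: 25.0
```

The upward force shows the tray is seated on its stand. I'll release it and back off.

Emit:
play_rows(
  commands=[
    {"linear":[0,0,0.2],"rotation":[0,0,0],"claw":12},
    {"linear":[0,0,0.2],"rotation":[0,0,0],"claw":20},
    {"linear":[0,0,0.2],"rotation":[0,0,0],"claw":32},
    {"linear":[0,0,0.2],"rotation":[0,0,0],"claw":32},
    {"linear":[0,0,-10],"rotation":[0,0,0],"claw":32},
    {"linear":[0,0,-30],"rotation":[0,0,0],"claw":32},
    {"linear":[0,0,-70],"rotation":[0,0,0],"claw":32},
    {"linear":[0,0,-120],"rotation":[0,0,0],"claw":32},
    {"linear":[0,40,-150],"rotation":[0,0,0],"claw":32},
    {"linear":[0,90,-160],"rotation":[0,0,0],"claw":32},
  ],
)

```text
clock: 23.45
tcp_pos: [0.4883, 0.3675, 0.2472]
eef_rot: [-0.092, 0.996, 0.002, 0.003]
contact_force: [0.0, 0.1, -0.6]
gripper_width: 0.0315
finger_force: 0.0
```

Emit:
play_rows(
  commands=[
    {"linear":[0,40,0],"rotation":[0,0,0],"claw":32},
    {"linear":[0,80,0],"rotation":[0,0,0],"claw":32},
    {"linear":[0,110,0],"rotation":[0,0,0],"claw":32},
    {"linear":[0,110,0],"rotation":[0,0,0],"claw":32},
  ],
)

```text
clock: 23.95
tcp_pos: [0.4653, 0.4764, 0.2429]
eef_rot: [-0.095, 0.995, 0.001, 0.001]
contact_force: [-0.3, 0.2, 0.5]
gripper_width: 0.0321
finger_force: 0.0
```

```bash
python3 br.py; python3 - <<'E'
from h import *
import cv2
p,d=cams.get_image("scene"); cv2.imwrite("pics/s5.png",cv2.resize(p[140:300,80:430,::-1],None,fx=2.2,fy=2.2,interpolation=2))
d0=np.load("scene0.npy")
for u,v in [(310,215),(370,215),(320,235),(402,228),(330,183)]: print(pt("scene",u,v,d0[v,u]).round(4),pt("scene",u,v,d[v,u]).round(4))
E
```

```text
48 [263. 208.] [ 0.495 -0.057  0.019]
41 [275. 213.] [ 0.502 -0.024  0.021]
64 [253. 240.] [ 0.601 -0.039  0.026]
47 [261. 253.] [ 0.627 -0.009  0.022]
[0.5344 0.0725 0.0894] [0.536  0.0729 0.0913]
[0.4854 0.1985 0.0909] [0.4846 0.1984 0.0901]
[0.5824 0.1113 0.0911] [0.5816 0.1111 0.09  ]
[0.4156 0.2759 0.0014] [1.2341 0.2506 0.9084]
[ 0.3298  0.0663 -0.0014] [ 0.3299  0.0663 -0.0013]
```

View pics/s5.png

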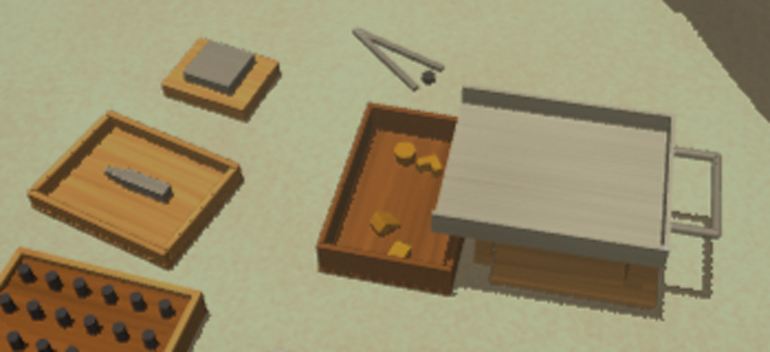

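The tipping tray is level and empty. The four offcuts are in the catch box at (404,152), (428,163), (383,222) and (400,250), and the punch lies flat in the tool tray at (140,183).

```bash
python3 -c "
from station import ticket; print(ticket.finish_job())"
```

```text
the job is handed in; nothing more can be done
None
```

The job is handed in at about 24 s: the last picture shows the punch flat in the tool tray, all four offcuts in the catch box and the tipping tray level on its stand (no verdict was returned).

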